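# Move the pans along on the hotplate

## Robot

A 6-joint arm with a two-finger parallel gripper is mounted at the origin on a cart in front of the work surface, level with it; the furniture and walls round the work are solid. World frame = base frame: x ahead of the robot, y to its left, z up, the work surface at z = 0. Lengths are in m, angles in rad, forces in N, time in s.
With the tool pointing down it reaches from about 0.375 to 0.975 m from the base axis. Payload 3.8 kg.
Tool frame: the origin (TCP) lies midway between the tips of the shut fingers; the grasp point (between the pads) lies 19 mm behind it (grip_depth is the distance from the TCP to the grasp point, in m); z points along the fingers, y is the line along which they close (so a half turn about z gives the same grasp; the last joint's range is limited). The gripper opens to 85 mm and grips with 20 to 120 N. Pads are 22 mm wide; open, the fingers measure 114 mm over their backs; the gripper's body (76 mm by 85 mm) begins 54 mm behind the grasp point. The pads swing forward as they close: fully open they stand 13 mm farther back than shut.
Start: joints at [1.064, 0.264, 1.604, -0, 1.274, -0.037], TCP at [0.306, 0.602, 0.231] pointing down, gripper open.
Joint ranges: [-2.63, 2.63], [-0.94, 2.18], [0.31, 2.57], [-1.31, 4.45], [0, 2.66], [-2.55, 2.55]. Speed limits (rad/s): [2.57, 2.57, 3.14, 3.14, 3.14, 3.14].

## Interface

Orientations are given as a 3x3 rotation matrix whose columns are the frame's x, y, z axes.
In Python, from cell import * gives the robot as it stands. Calls block until the motion is done:
- move_ptp(position, orientation): joint-space move of the TCP to a pose.
- line_to(position, vel=0.15, rot=None): straight line of the TCP; rot=None keeps the orientation; vel is the mean speed in m/s.
- move_joints(angles): joint-space move.
- release() and gripper_close(): open the fingers fully, or close them until they stop; the grip force is fixed at half the most.
- sleep(seconds).
- inverse_kinematics(position, orientation): joint angles nearest the present ones, or None.
- sense(): the state.
- grab_frame(name): name is "scene" or "top" or "wrist"; returns a dict with "color" (480x640x3 uint8, red, green, blue), "fx", "fy", "cx", "cy" (pixels), "R" (3x3) and "t" (3): a world point X has camera coordinates R X + t. Camera axes: x right, y down, z forward; pixel columns grow to the right and rows downward; lengths in m; the calibration is good to about 2 mm. A picture is of the moment at which its call begins. There is no depth.
A pose or a line that the arm cannot do raises PlanningError and nothing moves.
- job_done(): hands the job in; it is judged then, once.
The state is a dict: "clock": time; "joint_positions": joint angles; "dq": joint speeds; "joint_torque": joint torques, N m; "tool_pos": TCP position; "orientation": TCP orientation; "contact_force": force on the tool from outside, world axes, zero at the start; "wrist_torque": the same for the moment, N m; "width": finger opening in m; "finger_force": force on a finger pad.
Only numpy, scipy, OpenCV 4.12 (cv2) and the standard library are available. Lean on these libraries where they do the work, as an engineer would, in place of code of your own. Each camera call takes 0.05 s, during which the arm holds its last target. There are 200 camera calls.

## Task

The food in the orange saucepan is done: without lifting it, slide it across the hotplate off the red ring and into the blue ring. Then slide the green saucepan the same way from the white ring into the red ring. Leave each pan standing wholly inside its ring with its handle still pointing out over the hotplate's front edge, and leave the shaker and the tin on the hotplate where they are.

Things in the scene. Friction and masses are not known exactly. Their poses are not given: they have to be found in the camera images.
- hotplate: Fixed hotplate, 275 x 540 mm; origin at table height, x from front to rear, y to its left, z up. Its flat black surface is 30 mm above the origin, x = -100 (front edge) to 175, y = -270 to 270 mm. Three painted rings in a row at x = 0, y = -165, 0, 165 mm, the red one always in the middle. A rack of steel bars hangs over it
- rack_front (a point): Middle of the rack's front bar (11 mm thick, along the hotplate's y, 470 mm long): hotplate x = -115, z = 260 mm, right above the pan handles, so the tool must lean back to the front, 25 to 45 degrees, to pass under it. Thinner bars behind at x = -60, 5, 70, 135; 12 mm side tubes at y = -235 and 235 on uprights at x = 163 mm
- zone_red: Flat red painted ring on the cooking surface, inner diameter 140 mm, outer 152 mm, no raised edge; origin at its centre on the surface; axes as the hotplate
- zone_blue: The same ring in blue, at the left or right end of the row
- zone_white: The same ring in white, at the other end of the row
- orange_pan: Lidded orange saucepan, 100 mm across the rim (base 96), wall 66 mm high, 95 mm to the top of the lid knob (lid fixed), about 0.35 kg. Origin at the centre of its underside, z up. Straight pale wooden handle along the pan's -x from x = -46 (mid-height z = 50) to x = -145 mm (z = 64), 18 mm wide (y), 14 mm thick, flat upright sides
- orange_pan_grip (a point): Grip point in the middle of the orange pan's handle, 115 mm from the pan's centre along its -x, 60 mm above its underside; axes as the pan
- green_pan: The same saucepan in green
- green_pan_grip (a point): Grip point in the middle of the green pan's handle, as on the orange pan
- shaker: Seasoning shaker with red cap, 68 mm across, 123 mm high, standing loose on the rear of the hotplate's surface; origin at the centre of its underside. A bystander
- tin: Dark green tin, 67 x 98 x 32 mm, lying loose on the rear of the hotplate's surface; origin at the centre of its underside. A bystander
Not all that is in view belongs to the job. What is shaped like the green_pan but pink is not meant.

How it is judged:
On the way, in this order (a step that is already met when the one before it is completed fails the run):
1. the orange pan stands inside the blue ring, the green pan not yet in the red ring (horizontal distance between orange_pan and zone_blue below 0.024 m and horizontal distance between green_pan and zone_red above 0.05 m), for 0.2 s.
2. the green pan stands inside the red ring (horizontal distance between green_pan and zone_red below 0.024 m), for 0.2 s.
At the end, for the whole second after the job is handed in: Orange pan centred within 24 mm of the blue ring's centre, green pan within 24 mm of the red ring's (bases inside the rings), both flat on the surface (4 mm, 0.05 rad), handles to the front within 0.6 rad, released and at rest (horizontal distance between orange_pan and zone_blue below 0.024 m and horizontal distance between green_pan and zone_red below 0.024 m and z of each of orange_pan, green_pan in the frame of hotplate below 0.034 m and angle between each of orange_pan, green_pan's own z axis and vertical below 0.05 rad and angle between the x axis of each of orange_pan, green_pan and the x axis of hotplate, either way round below 0.6 rad and x of each of orange_pan_grip, green_pan_grip in the frame of hotplate below 0 m and linear speed of each of orange_pan, green_pan below 0.02 m/s); the robot touches nothing.
It fails at once if a pan is lifted: the centre of its base rises more than 10 mm above the cooking surface, or it tips by more than 0.2 rad (z of any of orange_pan, green_pan in the frame of hotplate above 0.04 m or angle between any of orange_pan, green_pan's own z axis and vertical above 0.2 rad).
It fails at once if the shaker or the tin on the hotplate is shifted by more than 30 mm (distance of any of shaker, tin from where it was at the start of the episode above 0.03 m).
It also fails if it takes over 58 s, if anything falls off the work surface, if the arm or the gripper's body presses on something with over 40 N, if the wrist force passes 120 N, or if a joint passes its speed limit or range.

## Working session

There is one attempt and no reset: what is moved stays moved. The work goes in short steps, each a Python script; the robot and the scene stay as the last script left them, time stands still between calls to the robot, and variables do not carry over. Pictures are saved under pics/ and viewed, at most 10 in all, crops included, and the job is handed in when it is done.

```bash
mkdir -p pics; ls
python3 - <<'E'
from cell import *
import cv2,numpy as np,pickle
D={}
for n in ["scene","top"]:
    f=grab_frame(n);D[n]=f
    cv2.imwrite(f"pics/{n}0.png",f["color"][:,:,::-1])
    print(n,f["fx"],f["cx"],f["cy"],np.round(f["R"],3).tolist(),np.round(-np.array(f["R"]).T@f["t"],3))
pickle.dump(D,open("f0.pkl","wb"))
print(sense()["clock"])
E
```

```text
pics
scene 460.52802566344513 316.63181084169673 235.5630845267823 [[0.535, -0.845, 0.022], [-0.465, -0.316, -0.827], [0.705, 0.432, -0.562]] [-0.13  -0.237  0.761]
top 454.2811127673143 328.7270533658623 238.51323488031602 [[-0.047, -0.999, 0.004], [-0.979, 0.046, -0.201], [0.2, -0.013, -0.98]] [0.372 0.23  1.534]
0.1
```

View pics/scene0.png

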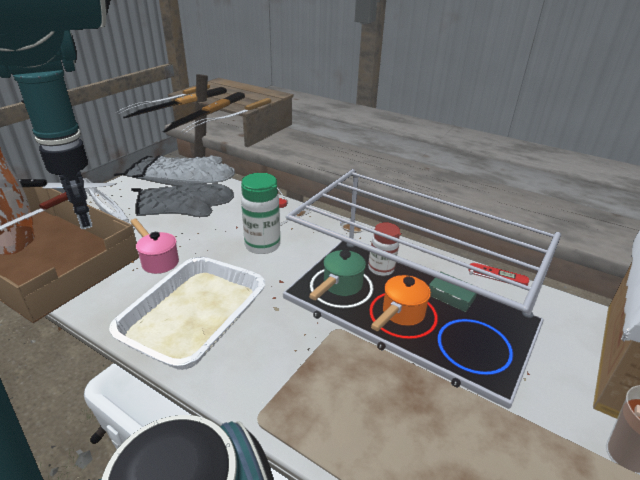

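View pics/top0.png

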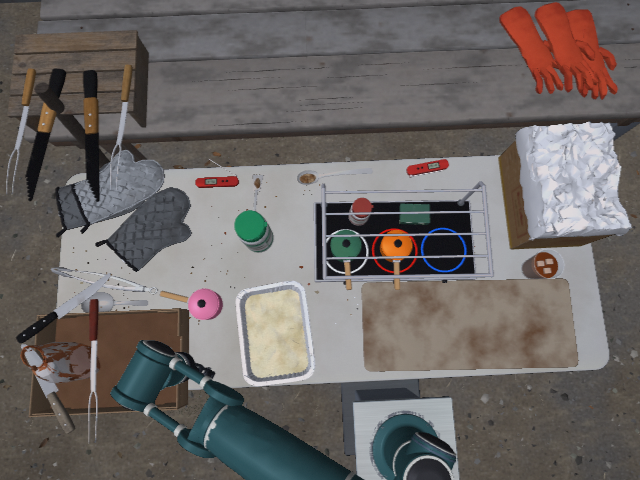

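The scene view shows the green pan in the white ring at (341,287), the orange pan in the red ring at (403,315) and the empty blue ring at (475,346). In the top view the pans are at (346,247) and (397,246), the blue ring is at (444,250), and the handles point to the front.

```bash
cat > h.py <<'E'
import cv2,numpy as np
from scipy.optimize import least_squares
def ray(f,px):
    px=np.atleast_2d(px).astype(float)
    d=np.c_[(px[:,0]-f["cx"])/f["fx"],(px[:,1]-f["cy"])/f["fy"],np.ones(len(px))]
    R=np.array(f["R"]);return -R.T@np.array(f["t"]),d@R
def plane(f,px,z):
    c,d=ray(f,px);return c+d*((z-c[2])/d[:,2])[:,None]
def tri(obs):
    A=np.zeros((3,3));b=np.zeros(3);L=[]
    for f,p in obs:
        c,d=ray(f,p);d=d[0]/np.linalg.norm(d[0]);P=np.eye(3)-np.outer(d,d);A+=P;b+=P@c;L.append((c,P))
    X=np.linalg.solve(A,b);return X,[np.linalg.norm(P@(X-c)) for c,P in L]
def circ(P):
    r=least_squares(lambda q:np.hypot(P[:,0]-q[0],P[:,1]-q[1])-q[2],[*P.mean(0)[:2],.07],loss="soft_l1",f_scale=.003);return r.x
def mask(f,lo,hi,box):
    h=cv2.cvtColor(f["color"],cv2.COLOR_RGB2HSV);m=cv2.inRange(h,np.array(lo),np.array(hi))
    o=np.zeros_like(m);x0,y0,x1,y1=box;o[y0:y1,x0:x1]=m[y0:y1,x0:x1];return o
def pts(m): return np.argwhere(m)[:,::-1]
def big(m):
    n,l,s,c=cv2.connectedComponentsWithStats(m);i=1+np.argmax(s[1:,4]);return (l==i).astype(np.uint8)*255,s[i],c[i]
E
python3 - <<'E'
import pickle;from h import *
D=pickle.load(open("f0.pkl","rb"))
box={"scene":(285,230,545,400),"top":(315,200,490,295)}
for n,f in D.items():
    print(n)
    R=[("blue",(105,150,80),(125,255,255))]
    for nm,lo,hi in R+[("red",(0,200,120),(4,255,255)),("white",(0,0,190),(179,40,255))]:
        b=box[n]
        if nm=="white": b=(308,262,375,308) if n=="scene" else (325,226,370,274)
        if nm=="red": b=(365,270,440,342) if n=="scene" else (370,225,420,276)
        m=mask(f,lo,hi,b)
        P=plane(f,pts(m),.03);print(nm,len(P),circ(P).round(4))
    for nm,lo,hi in [("orange",(8,200,120),(16,255,255)),("green",(60,60,30),(90,255,160)),("wood",(12,60,110),(24,190,255))]:
        m=mask(f,lo,hi,box[n]);k,l,s,c=cv2.connectedComponentsWithStats(m)
        print(nm,[(s[i].tolist(),c[i].round(1).tolist()) for i in range(1,k) if s[i][4]>20])
v=[cv2.resize(D["scene"]["color"][235:355,290:450],None,fx=4,fy=4,interpolation=0),cv2.resize(D["top"]["color"][215:305,320:480],None,fx=4,fy=4,interpolation=0)]
cv2.imwrite("pics/c1.png",cv2.resize(np.vstack(v),None,fx=.7,fy=.7)[:,:,::-1])
E
```

```text
scene
blue 712 [ 0.6276 -0.1706  0.0732]
red 240 [ 0.6328 -0.0052  0.0732]
white 266 [0.6385 0.1625 0.0753]
orange [([385, 276, 45, 30, 818], [408.5, 290.8])]
green [([324, 250, 42, 46, 1358], [344.9, 271.9]), ([429, 278, 46, 33, 494], [453.6, 291.2])]
wood [([310, 277, 26, 23, 241], [322.0, 287.9]), ([389, 291, 8, 7, 28], [392.8, 293.8]), ([371, 305, 28, 26, 301], [384.5, 316.9]), ([295, 354, 26, 24, 235], [307.0, 367.5]), ([370, 360, 21, 10, 59], [379.1, 364.1]), ([391, 363, 37, 37, 756], [410.3, 382.7]), ([285, 384, 13, 12, 89], [289.5, 390.1])]
top
blue 306 [ 0.6242 -0.1732  0.0732]
red 203 [ 0.6293 -0.008   0.0732]
white 96 [0.6347 0.1575 0.0733]
orange [([387, 230, 18, 4, 51], [395.2, 231.6]), ([380, 236, 32, 20, 526], [395.8, 245.9]), ([386, 259, 17, 3, 21], [393.1, 259.3])]
green [([399, 203, 31, 9, 228], [413.5, 207.1]), ([399, 214, 32, 11, 304], [414.6, 218.5]), ([335, 230, 21, 5, 73], [344.8, 232.3]), ([330, 237, 32, 20, 557], [345.5, 246.5])]
wood [([344, 262, 7, 14, 71], [347.0, 268.4]), ([394, 262, 5, 13, 64], [396.0, 268.1]), ([346, 279, 6, 11, 56], [348.1, 284.0]), ([394, 279, 7, 11, 69], [396.7, 284.1]), ([409, 283, 23, 12, 167], [418.9, 289.9]), ([395, 291, 13, 4, 22], [401.3, 293.0])]
```

View pics/c1.png

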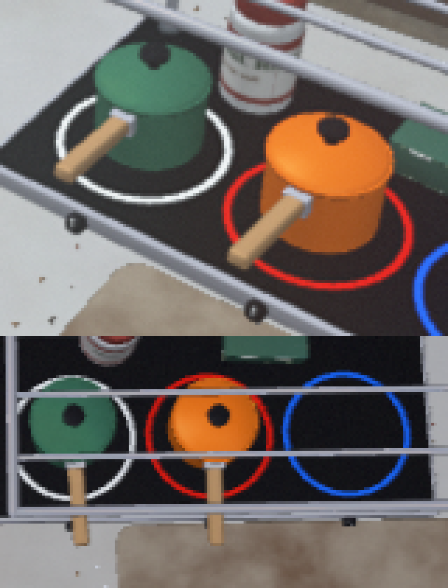

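The crop shows both knobs, both wooden handles and all three rings clearly. The ring centres from the two views agree within about 4 mm. Next I measure the knobs, the handles and the tin and shaker clearance.

```bash
cat >> h.py <<'E'
def bigs(m,k):
    n,l,s,c=cv2.connectedComponentsWithStats(m);o=np.argsort(-s[1:,4])[:k]+1
    return np.isin(l,o).astype(np.uint8)*255
def axis(P):
    vx,vy,x,y=cv2.fitLine(P.astype(np.float32),cv2.DIST_HUBER,0,.01,.01).ravel();return np.array([x,y]),np.array([vx,vy])
def lineplane(f,P):
    p,v=axis(P);c,d=ray(f,[p-20*v,p+20*v]);n=np.cross(d[0],d[1]);return c,n/np.linalg.norm(n)
E
python3 - <<'E'
import pickle;from h import *
D=pickle.load(open("f0.pkl","rb"));S,T=D["scene"],D["top"]
print("blue ring tri",tri([(S,cv2.fitEllipse(pts(mask(S,(105,150,80),(125,255,255),(420,300,545,400))).astype(np.float32))[0]),(T,cv2.fitEllipse(pts(mask(T,(105,150,80),(125,255,255),(410,215,480,280))).astype(np.float32))[0])]))
u=np.array([-.0107,-.332])/.3322; y=-u; x=np.array([y[1],-y[0]]); red=np.array([.631,-.0066])
B={"orange":((395,268,425,290),(386,236,408,256),(365,303,400,335),(390,260,402,297)),
   "green":((335,244,355,265),(336,236,356,258),(305,274,332,302),(342,260,354,297))}
for n,(ks,kt,ws,wt) in B.items():
    dk=((0,0,0),(179,255,48)); o=[]
    for f,b in ((S,ks),(T,kt)):
        m,s,c=big(mask(f,*dk,b)); o.append((f,c)); print(n,"knob px",c.round(1),s[4])
    K,e=tri(o);print(" knob",K.round(4),np.round(e,4),"plate",(x@(K[:2]-red)).round(4),(y@(K[:2]-red)).round(4))
    wood=((12,60,110),(24,190,255))
    Ps=pts(bigs(mask(S,*wood,ws),1));Pt=pts(bigs(mask(T,*wood,wt),2))
    (c1,n1),(c2,n2)=lineplane(S,Ps),lineplane(T,Pt)
    d=np.cross(n1,n2);d/=np.linalg.norm(d);d*=np.sign(d[0])
    p=np.linalg.lstsq(np.array([n1,n2,d]),np.array([n1@c1,n2@c2,0]),rcond=None)[0]
    # frontmost tip: extreme px of each view
    q=p+d*((K[0]-.115-p[0])/d[0]); print(" handle at 115 mm:",q.round(4),"dir",d.round(3),"yaw",np.arctan2(d[1],d[0]).round(3))
    tips=Pt[Pt[:,1]>=Pt[:,1].max()-0].mean(0); print(" tip top@z.094",plane(T,tips+[0,.5],.098).round(4), "tip-knob",np.linalg.norm(plane(T,tips+[0,.5],.098)[0,:2]-K[:2]).round(4))
P=plane(T,pts(mask(T,(60,60,30),(90,255,160),(398,200,435,230))),.062)[:,:2]-red
print("tin plate x",(P@x).min(),(P@x).max(),"y",(P@y).min(),(P@y).max())
from cell import *
print(sense()["tool_pos"])
a=np.deg2rad
for L in (30,35,40):
    z=np.array([np.sin(a(L)),0,-np.cos(a(L))]);Y=np.array([0,1,0]);
    for s in (1,-1):
        R=np.c_[np.cross(s*Y,z),s*Y,z]
        for yy in (.165,0,-.17):
            g=np.array([.52,yy,.09])
            for bk in (0,.13):
                q=inverse_kinematics((g+z*(.019-bk)).tolist(),R.tolist()); print(L,s,yy,bk,None if q is None else np.round(q,2))
E
```

```text
blue ring tri (array([ 0.6234371 , -0.17305653,  0.03030254]), [np.float64(6.817277401929187e-05), np.float64(6.817277401931029e-05)])
orange knob px [403.5 273. ] 4
orange knob px [397.7 242.9] 39
 knob [0.6291 0.0021 0.1461] [0.005 0.005] plate -0.0022 0.0086
 handle at 115 mm: [0.5141 0.0026 0.097 ] dir [ 0.982 -0.057 -0.181] yaw -0.058
 tip top@z.094 [[0.4913 0.0036 0.098 ]] tip-knob 0.1378
green knob px [344.3 257.7] 3
green knob px [345.9 242.9] 42
 knob [0.6453 0.1584 0.1105] [0.0014 0.0014] plate 0.009 0.1653
 handle at 115 mm: [0.5303 0.1569 0.0939] dir [ 0.997  0.007 -0.079] yaw 0.007
 tip top@z.094 [[0.4985 0.1565 0.098 ]] tip-knob 0.1468
tin plate x 0.07944474023417003 0.15326056917313077 y -0.12121575113076215 -0.017215383142212895
[0.3052468  0.60127561 0.23006776]
30 1 0.165 0 [ 0.37 -0.04  2.36 -0.53  0.37 -0.75]
30 1 0.165 0.13 [ 0.44 -0.35  2.37 -0.35  0.68 -0.91]
30 1 0 0 [-0.07 -0.12  2.43  0.12  0.3  -1.74]
30 1 0 0.13 [-0.09 -0.47  2.44  0.07  0.65 -1.7 ]
30 1 -0.17 0 None
30 1 -0.17 0.13 [-0.6  -0.35  2.36  0.44  0.73 -2.45]
30 -1 0.165 0 [ 0.37 -0.04  2.36 -0.
[... 519 characters left out ...]
5 -1 0.165 0 None
35 -1 0.165 0.13 [ 0.49 -0.4   2.44 -0.49  0.61  2.4 ]
35 -1 0 0 [-0.08 -0.14  2.49  0.24  0.19  1.28]
35 -1 0 0.13 [-0.1  -0.54  2.52  0.11  0.56  1.4 ]
35 -1 -0.17 0 [-0.54 -0.05  2.41  0.92  0.38  0.23]
35 -1 -0.17 0.13 [-0.67 -0.39  2.44  0.59  0.68  0.52]
40 1 0.165 0 [ 0.42 -0.06  2.46 -1.28  0.28  0.03]
40 1 0.165 0.13 [ 0.54 -0.44  2.51 -0.69  0.55 -0.53]
40 1 0 0 [-0.08 -0.15  2.54  0.8   0.07 -2.43]
40 1 0 0.13 None
40 1 -0.17 0 None
40 1 -0.17 0.13 None
40 -1 0.165 0 None
40 -1 0.165 0.13 None
40 -1 0 0 [-0.08 -0.15  2.54  0.8   0.07  0.71]
40 -1 0 0.13 None
40 -1 -0.17 0 [-0.57 -0.05  2.46  1.26  0.38 -0.13]
40 -1 -0.17 0.13 [-0.74 -0.43  2.51  0.78  0.66  0.31]
```

Run:
```python
import pickle;from h import *
D=pickle.load(open("f0.pkl","rb"));S,T=D["scene"],D["top"]
y=np.array([.0107,.332])/.3322; x=np.array([y[1],-y[0]]); red=np.array([.631,-.0066])
for n,bs,bt in (("orange",(400,274,418,288),(388,236,408,251)),("green",(337,247,354,261),(337,236,355,251))):
    o=[]
    for f,b in ((S,bs),(T,bt)):
        h=cv2.cvtColor(f["color"],cv2.COLOR_RGB2HSV)[...,2];lim=90 if n=="orange" else 55
        m,s,c=big(mask(f,(0,0,0),(179,255,lim),b));o.append((f,c));print(n,c.round(1),s.tolist())
    K,e=tri(o);print(" knob",K.round(4),np.round(e,4),"plate",(x@(K[:2]-red)).round(4),(y@(K[:2]-red)).round(4), "top@.117",plane(T,o[1][1],.117).round(4),"sc@.117",plane(S,o[0][1],.117).round(4))
P=plane(S,[[382,274],[371,270],[393,272]],.03)[:,:2]-red;print("shaker front",P@x,P@y)
```

```text
orange [408.6 280.9] [404, 277, 11, 9, 75]
orange [397.8 242.9] [395, 239, 7, 8, 42]
 knob [ 0.6357 -0.0057  0.1225] [0.0008 0.0008] plate 0.0047 0.0011 top@.117 [[ 0.6371 -0.0073  0.117 ]] sc@.117 [[ 0.6417 -0.0031  0.117 ]]
green [345.5 250.8] [337, 247, 17, 12, 78]
green [345.8 242.8] [343, 239, 7, 8, 43]
 knob [0.6426 0.1578 0.1321] [0.0009 0.0009] plate 0.0063 0.1647 top@.117 [[0.645  0.1577 0.117 ]] sc@.117 [[0.6618 0.1666 0.117 ]]
shaker front [0.09942731 0.09742626 0.12307772] [0.10542096 0.13588402 0.08634971]
```

```bash
cat > m.py <<'E'
from cell import *
import numpy as np
def rot(lean,yaw,s=-1):
    c,n=np.cos(yaw),np.sin(yaw);Rz=np.array([[c,-n,0],[n,c,0],[0,0,1]])
    a=np.deg2rad(lean);z=Rz@[np.sin(a),0,-np.cos(a)];y=s*Rz@[0,1,0]
    return np.c_[np.cross(y,z),y,z]
def st(t=""):
    s=sense();print(t,"t",round(s["clock"],2),"p",np.round(s["tool_pos"],4),"F",np.round(s["contact_force"],1),"w",round(float(s["width"]),4),"ff",np.round(s["finger_force"],1),"q",np.round(s["joint_positions"],2))
E
python3 - <<'E'
from m import *
R=rot(30,-.06); g=np.array([.522,.002,.092]); z=R[:,2]
release()
move_ptp([.40,.22,.25],rot(30,0)); st("via")
move_ptp(g+z*(.019-.13),R); st("pre")
line_to(g+z*.019,vel=.1); st("at")
import cv2
f=grab_frame("scene");w=grab_frame("wrist")
cv2.imwrite("pics/g1.png",np.hstack([cv2.resize(f["color"][210:370,270:470],(400,320)),cv2.resize(w["color"],(400,320))])[:,:,::-1])
E
```

```text
via t 2.45 p [0.4002 0.2203 0.2504] F [ 0.4 -0.   0.8] w 0.0853 ff 0.0 q [ 0.69 -0.46  2.32 -0.41  0.91  2.46]
pre t 3.38 p [0.4669 0.0055 0.1884] F [0.1 0.3 0.3] w 0.0853 ff 0.0 q [-0.03 -0.46  2.43 -0.02  0.65  1.62]
at t 4.83 p [0.5318 0.0015 0.0761] F [-0.3  0.1 -0.3] w 0.0851 ff 0.0 q [-0.04 -0.12  2.43 -0.04  0.31  1.63]
```

View pics/g1.png

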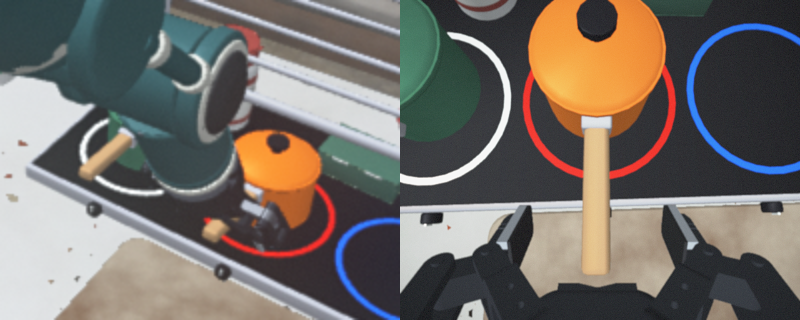

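The wrist view shows the orange handle at (597,200), centred between the open pads at (515,240) and (680,240). The scene view shows the wrist clear of the rack.

Run:
```python
from m import *
import cv2
gripper_close(); st("closed")
p=np.array(sense()["tool_pos"])
line_to(p+[-.0135,-.1668,0],vel=.05); st("slid")
f=grab_frame("scene");t=grab_frame("top");w=grab_frame("wrist")
cv2.imwrite("pics/s1.png",np.hstack([cv2.resize(f["color"][230:410,300:550],(400,288)),cv2.resize(w["color"],(400,288))])[:,:,::-1])
```

```text
closed t 5.55 p [0.5316 0.0015 0.0757] F [-2.8 -0.   4. ] w 0.0168 ff 60.4 q [-0.04 -0.12  2.43 -0.04  0.31  1.63]
slid t 9.05 p [ 0.518  -0.1652  0.0757] F [0.4 3.1 2.3] w 0.0167 ff 60.2 q [-0.49 -0.07  2.39  0.57  0.4   0.66]
```

View pics/s1.png

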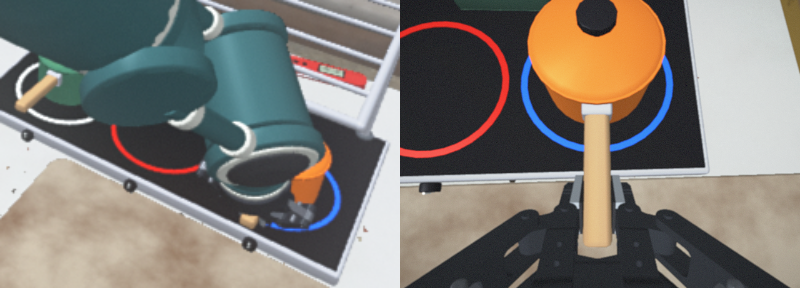

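The orange pan now sits in the blue ring, at about (598,80) in the wrist half, still gripped. I release it, back off and measure.

```bash
cat > chk.py <<'E'
from m import *
from h import *
Q={"blue":((105,150,80),(125,255,255)),"red":((0,200,120),(4,255,255)),"white":((0,0,190),(179,40,255))}
def lid(f,box,lim):
    m,s,c=big(mask(f,(0,0,0),(179,255,lim),box));return c,s
def rep(f,ring,box,kbox,lim,name):
    P=plane(f,pts(mask(f,*Q[ring],box)),.03);r=circ(P);c,s=lid(f,kbox,lim);k=plane(f,c,.117)[0,:2]
    print(name,ring,r.round(4),"n",len(P),"knob px",c.round(1),s.tolist(),"pan-ring",(k-r[:2]).round(4))
E
python3 - <<'E'
from chk import *
release(); st("open")
R=np.array(sense()["orientation"]);p=np.array(sense()["tool_pos"]);line_to(p-R[:,2]*.11,vel=.12); st("back")
t=grab_frame("top");rep(t,"blue",(415,222,475,278),(430,236,458,256),90,"top")
w=grab_frame("wrist");rep(w,"blue",(0,0,640,480),(160,0,500,200),60,"wrist")
cv2.imwrite("pics/r1.png",np.hstack([cv2.resize(t["color"][190:310,310:490],(450,300),interpolation=0),cv2.resize(w["color"],(350,300))])[:,:,::-1])
E
```

```text
open t 9.87 p [ 0.5181 -0.1654  0.0758] F [-0.8  0.8 -0.8] w 0.0857 ff 0.0 q [-0.49 -0.07  2.39  0.57  0.4   0.66]
back t 10.93 p [ 0.4629 -0.1619  0.1703] F [ 0.1  0.3 -0.3] w 0.0855 ff 0.0 q [-0.56 -0.35  2.4   0.4   0.67  0.81]
top blue [ 0.6244 -0.1737  0.0735] n 267 knob px [450.3 244.7] [447, 241, 8, 8, 45] pan-ring [-0.0009 -0.0002]
wrist blue [ 0.6277 -0.1726  0.0735] n 2199 knob px [295.2  32. ] [160, 0, 255, 70, 10245] pan-ring [0.0265 0.0123]
```

View pics/r1.png

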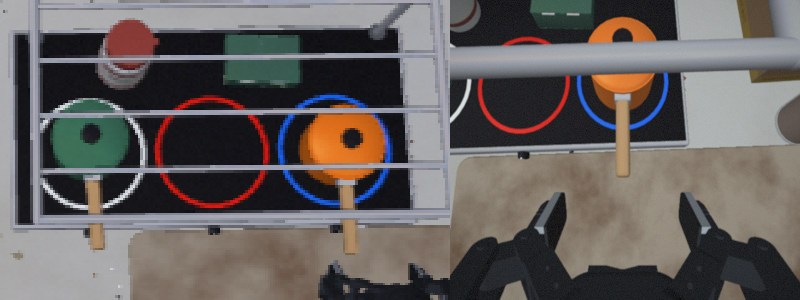

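In the top view the orange pan is centred in the blue ring to about 1 mm, at (450,245) in the full frame. Its handle points forward, and the shaker and tin have not moved. The wrist knob mask merged with other dark areas, so I ignore that number. Next is the green pan.

Run:
```python
from chk import *
R=rot(30,.007); g=np.array([.530,.157,.092]); z=R[:,2]
t=grab_frame("top");c,s=lid(t,(337,236,355,251),55);k=plane(t,c,.117)[0,:2]
r=circ(plane(t,pts(mask(t,*Q["red"],(365,222,420,278))),.03)); mv=r[:2]-k; print("red",r.round(4),"green",k.round(4),"move",mv.round(4))
assert abs(mv[0]+.0155)<.005 and abs(mv[1]+.166)<.005
line_to(g+z*(.019-.13),vel=.2,rot=R); st("pre")
line_to(g+z*.019,vel=.1); st("at")
w=grab_frame("wrist");cv2.imwrite("pics/g2.png",cv2.resize(w["color"],(400,300))[:,:,::-1])
np.save("mv.npy",mv)
```

```text
red [ 0.6292 -0.0079  0.0731] green [0.645  0.1577] move [-0.0159 -0.1657]
pre t 12.83 p [0.4743 0.1561 0.1879] F [ 0.7 -0.7 -0.8] w 0.0856 ff 0.0 q [ 0.4  -0.35  2.36 -0.32  0.66  2.17]
at t 14.28 p [0.5398 0.1573 0.0762] F [-0.1  0.1  0.4] w 0.0852 ff 0.0 q [ 0.34 -0.03  2.35 -0.48  0.36  2.32]
```

View pics/g2.png

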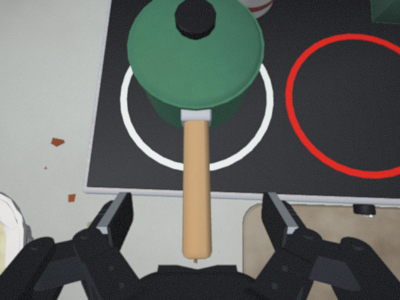

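The green handle, at (197,190), is centred between the pads, so I close, slide, release and check.

Run:
```python
from chk import *
mv=np.load("mv.npy")
gripper_close(); st("closed")
p=np.array(sense()["tool_pos"]); assert .012<sense()["width"]<.024
line_to(p+[*mv,0],vel=.05); st("slid")
release(); R=np.array(sense()["orientation"]);p=np.array(sense()["tool_pos"]);line_to(p-R[:,2]*.12,vel=.12); st("back")
t=grab_frame("top");rep(t,"blue",(415,222,475,278),(430,236,458,256),90,"top orange")
rep(t,"red",(365,222,420,278),(388,236,408,252),55,"top green")
f=grab_frame("scene")
cv2.imwrite("pics/r2.png",np.hstack([cv2.resize(t["color"][190:310,310:490],(450,300),interpolation=0),cv2.resize(f["color"][200:400,280:560],(350,300))])[:,:,::-1])
```

```text
closed t 14.96 p [0.5396 0.1572 0.0757] F [-2.1  0.7  1.9] w 0.0172 ff 60.6 q [ 0.34 -0.03  2.35 -0.48  0.36  2.32]
slid t 18.43 p [ 0.5237 -0.0084  0.0757] F [0.3 3.5 2.9] w 0.0172 ff 60.5 q [-0.1  -0.13  2.44  0.17  0.32  1.32]
back t 20.25 p [ 0.4634 -0.0088  0.1789] F [ 0.  -0.2 -0.9] w 0.0856 ff 0.0 q [-0.12 -0.46  2.45  0.11  0.64  1.37]
top orange blue [ 0.6244 -0.1737  0.0735] n 268 knob px [450.3 244.7] [447, 241, 8, 8, 45] pan-ring [-0.0009 -0.0002]
top green red [ 0.6292 -0.0079  0.0731] n 214 knob px [398.5 245.4] [395, 242, 8, 8, 49] pan-ring [-0.0003 -0.001 ]
```

View pics/r2.png

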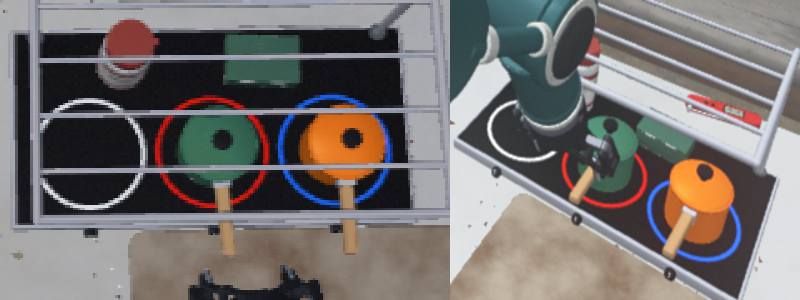

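Both pans are centred to about 1 mm: green in the red ring at (398,245) and orange in the blue ring at (450,245). The handles point forward, the tin and shaker have not moved, and the gripper is clear.

```bash
python3 -c "
from cell import *
print(job_done())"
```

```text
the job is handed in; nothing more can be done
None
```

The job is handed in (no verdict came back): my last images show the orange pan in the blue ring and the green pan in the red ring, each about 1 mm off centre, handles to the front, shaker and tin not moved.

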